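# Take the parts basket down from its bent hook

## Task

Take the wire parts basket by its wooden grip, ease its eye up and off the deep upturned hook, and stand the basket upright in the middle of the cork mat. The upper part of the hook has been knocked out of true, so let the eye follow it by feel and do not force the basket against the hook; set the basket down gently and leave the tin, the screwdriver and the clamp where they are.

Things in the scene. Friction and masses are not known exactly. Their poses are not given: they have to be found in the camera images.
- hook: Fixed rigid stand with a dark steel J-shaped hook. Origin on the bench straight below the foot of the prong; x points level along the hook's arm from prong to column, z up. The arm, 10 mm thick, runs 135 mm above the bench from the column (x = 105 mm, 145 mm tall) to x = 0, where the prong turns up. The basket hangs with its x axis along this x.
- hook_shoulder (a point): Foot of the prong, where the eye rests: centre of the flat shoulder, 142 mm above the bench. The prong is a round bar 10 mm thick with a round tip about 211 mm above the bench. It is vertical up to 162 mm; above that it is rigidly bent over by 11 to 15 degrees (9 to 12 mm off at the tip) to an unknown side that is not measured.
- basket_grip (a point): Centre of the basket's upright wooden grip board: 12 mm thick (x), 70 mm long (y), 30 mm high, 232 mm above the underside; axes are the basket's, z up. The basket is a shallow wire tray 110 mm (x) by 130 mm (y), 27 mm deep, on a rigid wire bail with its side wires at y = 63 mm either way; 0.18 to 0.36 kg, weight below the grip. It hangs with its underside 10 mm above the bench.
- basket_eye (a point): Centre of the closed round steel eye in the bail's crossbar, 95 mm below the grip: bore 14 mm, outside 22 mm, 10 mm tall, axis z, 137 mm above the underside. The prong stands through it with 2 mm of play. It must rise over 70 mm, its lower rim above the tip, before leaving; by 90 mm the tray comes up under the hook's arm. Then draw the basket in hook -x over 75 mm to free the tray from the arm.
- basket_foot (a point): Middle of the basket's flat underside.
- mat_middle (a point): Middle of the upper face of the fixed cork mat: 180 mm (x) by 160 mm (y), 4 mm thick, flat on the bench.
- basket: The same wire basket; its origin is the middle of its underside, y along its grip board, z up.
- mat: The same cork mat; its origin is the middle of its underside.
- tin: Bystander: closed metal tin, 60 mm across, 75 mm tall, origin at the centre of its underside.
- screwdriver: Bystander: screwdriver lying on the bench, origin under its middle, handle towards its -x.
- clamp: Bystander: black spring clamp lying on the bench, 110 mm by 70 mm, origin under its middle.
Mind the look-alikes: they are no part of the job. Leave any orange or pink look-alike of the hook alone.

How it is judged:
On the way:
1. the eye has been lifted past the tip of the hook (z of basket_eye in the frame of hook above 0.211 m), for 0.05 s.
At the end, for the whole second after the job is handed in: The basket stands at rest and upright (within 5 degrees) on the cork mat, its middle within 40 mm of the mat's middle (horizontal distance between basket_foot and mat_middle below 0.04 m and height (world z) of basket_foot below 0.008 m and angle between basket's own z axis and vertical below 0.08 rad and linear speed of basket below 0.02 m/s); the robot touches nothing.
It fails at once if the basket is forced against the hook (more than 12 N) (contact force between basket and hook above 12 N).
It fails at once if the basket is dropped or slammed down (more than 60 N on the mat or the bench) (contact force between basket and mat above 60 N or contact force between basket and table above 60 N).
It fails at once if a bystander is pushed by more than 25 mm (distance of any of tin, screwdriver, clamp from where it was at the start of the episode above 0.025 m).
It also fails if it takes over 72 s, if anything falls off the work surface, if the arm or the gripper's body presses on something with over 40 N, if the wrist force passes 120 N, or if a joint passes its speed limit or range.

## Robot

A 6-joint arm with a two-finger parallel gripper is mounted at the origin on the work surface. World frame = base frame: x ahead of the robot, y to its left, z up, the work surface at z = 0. Lengths are in m, angles in rad, forces in N, time in s.
With the tool pointing down it reaches from about 0.3 to 0.75 m from the base axis. Payload 8.5 kg.
Tool frame: the origin (TCP) lies midway between the tips of the shut fingers; the grasp point (between the pads) lies 19 mm behind it (grasp_offset is the distance from the TCP to the grasp point, in m); z points along the fingers, y is the line along which they close (so a half turn about z gives the same grasp; the last joint's range is limited). The gripper opens to 85 mm and grips with 20 to 120 N. Pads are 22 mm wide; open, the fingers measure 114 mm over their backs; the gripper's body (76 mm by 85 mm) begins 54 mm behind the grasp point. The pads swing forward as they close: fully open they stand 13 mm farther back than shut.
Start: joints at [1.046, 0.381, 1.297, -0, 1.464, -0.215], TCP at [0.168, 0.524, 0.231] pointing down, gripper open.
Joint ranges: [-3.11, 3.11], [-0.89, 2.33], [0.22, 2.48], [-1.42, 4.56], [0.17, 2.85], [-2.88, 2.88]. Speed limits (rad/s): [2.39, 2.39, 3.14, 3.14, 3.14, 3.14].

## Interface

Orientations are given as a rotation vector (axis times angle).
In Python, from rig import movep, movel, goto_joints, move_gripper, dwell, solve_ik, observe, read_camera, IKError, hand_in, boxes_of, grasp_offset gives the robot as it stands. Calls block until the motion is done:
- movep(position, orientation): joint-space move of the TCP to a pose.
- movel(position, orientation=None, rate=0.15, max_force=None): straight line of the TCP; orientation=None keeps the orientation; rate is the mean speed in m/s. With max_force (N) it stops when the force on the tool has changed by that much, and returns True; else False.
- goto_joints(angles): joint-space move.
- move_gripper(opening, strength=None): opening from 0.0 (shut) to 1.0 (fully open); strength is the grip in N (None keeps the last); returns when the fingers have stopped.
- dwell(seconds).
- solve_ik(position, orientation): joint angles nearest the present ones, or None.
- observe(): the state.
- read_camera(name): name is "scene" or "side" or "wrist"; returns a dict with "image" (384x512x3 uint8, red, green, blue), "mtx" (3x3 intrinsics, pixels), "world_to_cam" (4x4, takes a point from world to camera coordinates). Camera axes: x right, y down, z forward; pixel columns grow to the right and rows downward; lengths in m; the calibration is good to about 2 mm. The wrist camera is an equidistant fisheye: a pixel r from the principal point sees the ray r / f radians off the axis. A picture is of the moment at which its call begins. There is no depth.
A pose or a line that the arm cannot do raises IKError and nothing moves.
- hand_in(): hands the job in; it is judged then, once.
Trained networks look in the newest picture that a camera, given by its name, has taken for a name from the list of things; names that differ only in an ending like _2 or _b are one class to them, and where a whole thing is asked for, a point or a joint stands for the part that bears it (a point fixed in the world has none). Each returns a list of dicts, best first, with "conf" (0 to 1); they miss things now and then, are a little off and sometimes report something else, mostly with a low value. They report only what shows in the picture. A call takes as long as a camera call. They do not tell look-alikes from the thing itself.
- boxes_of(camera, label): "point" ([row, column] in pixels, amid what is visible of it).
The state is a dict: "time": time; "joints": joint angles; "qvel": joint speeds; "tau": joint torques, N m; "tool_pos": TCP position; "tool_rot": TCP orientation; "wrist_force": force on the tool from outside, world axes, zero at the start; "moment": the same for the moment, N m; "opening": opening from 0.0 (shut) to 1.0 (fully open); "grip_force": force on a finger pad.
Only numpy, scipy, OpenCV 4.12 (cv2) and the standard library are available. Lean on these libraries where they do the work, as an engineer would, in place of code of your own. Each camera call takes 0.05 s, during which the arm holds its last target. There are 200 camera calls.

## Working session

There is one attempt and no reset: what is moved stays moved. The work goes in short steps, each a Python script; the robot and the scene stay as the last script left them, time stands still between calls to the robot, and variables do not carry over. Pictures are saved under pics/ and viewed, at most 10 in all, crops included, and the job is handed in when it is done.

```bash
mkdir -p pics; ls
python3 - <<'E'
from rig import *
import cv2
o=observe(); print(o['time'],o['tool_pos'],o['tool_rot'],grasp_offset)
for c in ["scene","side"]:
    r=read_camera(c); cv2.imwrite(f'pics/{c}1.png',cv2.cvtColor(r['image'],cv2.COLOR_RGB2BGR))
    print(c,r['mtx'].tolist(),r['world_to_cam'].round(4).tolist())
    for l in ["hook","hook_shoulder","basket_grip","basket_eye","basket_foot","basket","mat","mat_middle","tin","screwdriver","clamp"]:
        print(l,[([round(float(v)) for v in b['point']],round(b['conf'],2)) for b in boxes_of(c,l)])
E
```

```text
pics
0.0 [0.16751397 0.52356097 0.23070275] [-4.84590618e-01 -3.10345770e+00  2.15488254e-03] 0.0187
scene [[357.6309008948897, 0.0, 264.40188109584267], [0.0, 357.6309008948897, 204.19536039564088], [0.0, 0.0, 1.0]] [[0.8258, 0.5639, -0.0014, -0.4817], [0.4369, -0.6414, -0.6306, 0.0168], [-0.3565, 0.5202, -0.7761, 1.4267], [0.0, 0.0, 0.0, 1.0]]
hook [([372, 288], 0.97), ([201, 233], 0.92), ([281, 157], 0.91), ([176, 348], 0.75), ([247, 310], 0.63)]
hook_shoulder [([249, 310], 0.96), ([375, 290], 0.87), ([193, 232], 0.8), ([282, 157], 0.74), ([179, 344], 0.73)]
basket_grip [([220, 288], 0.85), ([254, 221], 0.73)]
basket_eye [([217, 289], 0.72)]
basket_foot [([221, 292], 0.65)]
basket [([222, 291], 0.6)]
mat [([321, 221], 0.83), ([219, 292], 0.57)]
mat_middle [([218, 292], 0.74), ([325, 224], 0.59)]
tin [([302, 303], 0.89), ([219, 292], 0.65)]
screwdriver [([273, 249], 0.58)]
clamp [([256, 220], 0.62)]
side [[440.2767514484658, 0.0, 265.9846402874205], [0.0, 440.2767514484658, 190.8161146259132], [0.0, 0.0, 1.0]] [[0.9424, -0.3345, -0.0087, -0.3787], [-0.2527, -0.6945, -0.6737, 0.3764], [0.2193, 0.637, -0.739, 1.1351], [0.0, 0.0, 0.0, 1.0]]
hook [([209, 313], 0.97), ([229, 192], 0.74), ([141, 259], 0.69)]
hook_shoulder [([140, 259], 0.86), ([296, 441], 0.83), ([229, 194], 0.81), ([209, 313], 0.77), ([366, 248], 0.61), ([205, 278], 0.44)]
basket_grip [([204, 275], 0.94)]
basket_eye [([201, 279], 0.92)]
basket_foot [([205, 278], 0.64)]
basket [([201, 278], 0.97)]
mat [([332, 340], 0.77)]
mat_middle [([333, 341], 0.66)]
tin [([250, 376], 0.9), ([200, 278], 0.4), ([332, 341], 0.23)]
screwdriver [([271, 304], 0.65)]
clamp [([290, 259], 0.88)]
```

View pics/scene1.png

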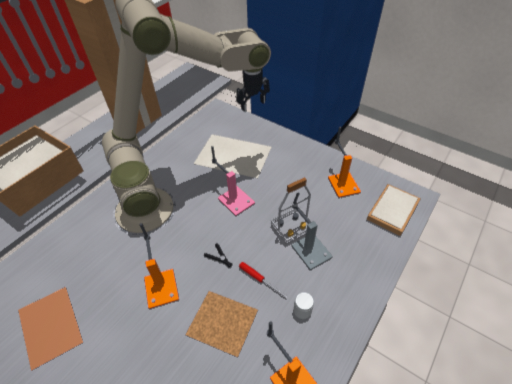

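View pics/side1.png

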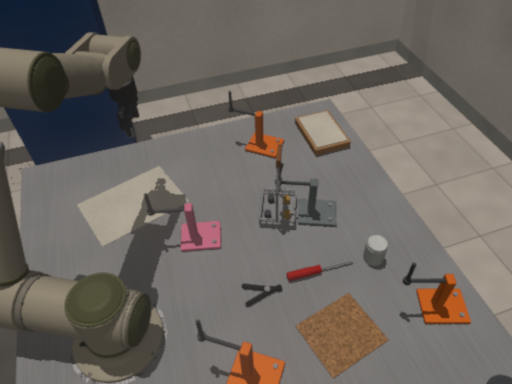

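The scene view shows the basket at about (row 215, col 292), hanging on the grey-based hook at (245, 310), with its wooden grip near (184, 297). In the side view the basket is at (205, 278). The cork mat is at (322, 222) in the scene view and (333, 341) in the side view. Hook candidates in the scene view are orange (372, 288), (281, 157) and (176, 348), pink (201, 233), and grey (247, 310). Only the grey one carries the basket and isn't orange or pink. The rust-red sheet at (327, 50) isn't cork. I'll confirm this in an enlarged crop.

Run:
```python
import cv2,numpy as np
a=cv2.imread('pics/scene1.png')[165:275,250:340]; b=cv2.imread('pics/side1.png')[130:240,250:340]
cv2.imwrite('pics/crop1.png',cv2.resize(np.hstack([a,b]),None,fx=4.4,fy=4.4,interpolation=cv2.INTER_CUBIC))
```

```text
(no output)
```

View pics/crop1.png

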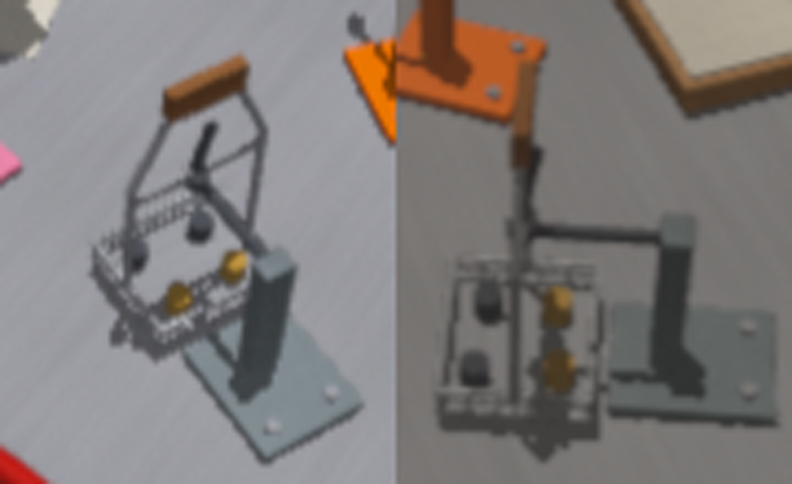

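The crop confirms it: the grey hook carries the basket. The wooden grip is at scene (185, 297) and side (156, 279), the prong foot at (207, 295) and (182, 279), and the prong tip at (194, 298) and (164.5, 282). Next I'll triangulate these.

```bash
cat > h.py <<'E'
import numpy as np, cv2
from rig import *
K={'scene':np.array([[357.6309,0,264.4019],[0,357.6309,204.1954],[0,0,1]]),'side':np.array([[440.27675,0,265.98464],[0,440.27675,190.81611],[0,0,1]])}
T={'scene':np.array([[0.8258,0.5639,-0.0014,-0.4817],[0.4369,-0.6414,-0.6306,0.0168],[-0.3565,0.5202,-0.7761,1.4267]]),'side':np.array([[0.9424,-0.3345,-0.0087,-0.3787],[-0.2527,-0.6945,-0.6737,0.3764],[0.2193,0.637,-0.739,1.1351]])}
P={c:K[c]@T[c] for c in K}
def tri(a,b):  # (col,row) scene, side
    X=cv2.triangulatePoints(P['scene'],P['side'],np.float64(a).reshape(2,1),np.float64(b).reshape(2,1))[:,0];return X[:3]/X[3]
def plane(c,p,z):
    M=P[c]; H=np.c_[M[:,0],M[:,1],M[:,2]*z+M[:,3]]; v=np.linalg.solve(H,[p[0],p[1],1]);return v[:2]/v[2]
E
python3 - <<'E'
from h import *
for n,a,b in [('grip',(296.8,185),(278.9,156.1)),('foot',(294.8,206.6),(278.9,181.8)),('tip',(298,193.5),(281.8,164)),('coltop',(313,224.3),(313.9,181.5)),('tin',(303,302),(376,250))]:
    print(n,tri(a,b).round(4))
print('gripA',plane('scene',(250+167/4.4,165+108/4.4),.242),'gripB',plane('scene',(250+244/4.4,165+74/4.4),.242))
for c in K:
    im=cv2.cvtColor(cv2.imread(f'pics/{c}1.png'),cv2.COLOR_BGR2HSV)
    m=cv2.inRange(im,(8,90,60),(20,255,220)); n,l,s,ce=cv2.connectedComponentsWithStats(m)
    for i in range(1,n):
        if s[i,4]>1500: 
            r=cv2.boxPoints(cv2.minAreaRect(np.argwhere(l==i)[:,::-1].astype(np.float32)))
            print(c,s[i],plane(c,ce[i],.004).round(4),[plane(c,q,.004).round(3).tolist() for q in r])
    for q,n_ in ([((246,269),'drv'),((218,257),'clamp'),((303,318),'tin')] if c=='scene' else [((318,270),'drv'),((262,290),'clamp'),((376,262),'tin')]): print(c,n_,plane(c,q,.01).round(3))
E
```

```text
grip [0.5358 0.2616 0.2336]
foot [0.5378 0.2606 0.1257]
tip [0.5448 0.2596 0.2001]
coltop [0.633  0.2196 0.1353]
tin [ 0.7326 -0.0058  0.0429]
gripA [0.52585954 0.22095619] gripB [0.55577944 0.28272152]
scene [  65    0   54  117 3001] [-1.2296  0.7788] [[-1.96, 1.071], [-1.958, 1.373], [-0.51, 0.491], [-0.565, 0.321]]
scene [   0  126   82   90 3009] [-0.5122 -0.1225] [[-0.805, -0.248], [-0.867, 0.151], [-0.372, 0.008], [-0.372, -0.326]]
scene [  19  288   64   82 3245] [ 0.111  -0.5055] [[-0.06, -0.53], [0.036, -0.391], [0.267, -0.489], [0.175, -0.61]]
scene [ 186  292   71   65 2733] [ 0.5502 -0.1888] [[0.479, -0.28], [0.428, -0.124], [0.617, -0.089], [0.651, -0.243]]
scene drv [0.501 0.007]
scene clamp [ 0.391 -0.011]
scene tin [ 0.754 -0.033]
side [ 416  273   55   51 1800] [ 0.8365 -0.2026] [[0.788, -0.125], [0.925, -0.126], [0.873, -0.274], [0.748, -0.269]]
side [ 296  293   92   85 4067] [ 0.5392 -0.1887] [[0.438, -0.128], [0.626, -0.075], [0.644, -0.242], [0.47, -0.281]]
side [ 226  341   59   43 1615] [ 0.3034 -0.1935] [[0.227, -0.205], [0.295, -0.116], [0.391, -0.198], [0.319, -0.28]]
side drv [0.56  0.004]
side clamp [ 0.389 -0.002]
side tin [ 0.728 -0.028]
```

Heights check out within about 8 mm (the grip reads 0.234 against 0.242), the foot-to-column distance is 104 mm against 105, and hook x points at about −24.5°. I'll go above the grip and refine with the wrist camera from two places.

```bash
cat >> h.py <<'E'
def rv(a): return np.pi*np.array([np.cos(a/2),np.sin(a/2),0])
def wpix(r,X):
    p=r['world_to_cam'][:3]@np.append(X,1); th=np.arctan2(np.hypot(*p[:2]),p[2]); d=p[:2]/max(np.hypot(*p[:2]),1e-9)
    return np.array([r['mtx'][0,2],r['mtx'][1,2]])+r['mtx'][0,0]*th*d
def ray(r,p):
    v=(np.float64(p)-[r['mtx'][0,2],r['mtx'][1,2]])/r['mtx'][0,0]; th=np.hypot(*v); d=np.array([*(v/th*np.sin(th)),np.cos(th)])
    R=r['world_to_cam'][:3,:3]; return -R.T@r['world_to_cam'][:3,3], R.T@d
def tri2(L):
    A=np.zeros((3,3));b=np.zeros(3)
    for c,d in L:
        M=np.eye(3)-np.outer(d,d);A+=M;b+=M@c
    return np.linalg.solve(A,b)
E
python3 - <<'E'
from h import *
import pickle
for a in (65.5,-114.5):
    for q in ((.536,.262,.40),(.46,.295,.35),(.545,-.189,.24)): 
        j=solve_ik(q,rv(np.radians(a))); print(a,q,None if j is None else np.round(j,2))
E
```

```text
65.5 (0.536, 0.262, 0.4) [ 0.26  0.42  0.76 -0.    1.96  0.68]
65.5 (0.46, 0.295, 0.35) [ 0.35  0.32  1.05 -0.    1.77  0.78]
65.5 (0.545, -0.189, 0.24) [-0.54  0.42  1.2  -0.    1.51 -0.11]
-114.5 (0.536, 0.262, 0.4) [ 0.26  0.42  0.76 -0.    1.96 -2.46]
-114.5 (0.46, 0.295, 0.35) [ 0.35  0.32  1.05 -0.    1.77 -2.36]
-114.5 (0.545, -0.189, 0.24) None
```

Run:
```python
from h import *
import pickle
V=[]
a=np.radians(65.5)
for i,q in enumerate([(.49,.285,.40),(.545,.26,.40)]):
    movep(q,rv(a)); dwell(.3)
    r=read_camera('wrist'); V.append(r)
    cv2.imwrite(f'pics/w{i}.png',cv2.cvtColor(r['image'],cv2.COLOR_RGB2BGR))
    for l in ["hook_shoulder","basket_grip","basket_eye","hook"]:
        print(i,l,[([round(float(v)) for v in b['point']],round(b['conf'],2)) for b in boxes_of('wrist',l)])
    print('pred grip',wpix(r,(.536,.262,.242)),'tip',wpix(r,(.545,.26,.211)),'foot',wpix(r,(.538,.261,.142)))
    print(-r['world_to_cam'][:3,:3].T@r['world_to_cam'][:3,3], r['mtx'][0])
pickle.dump(V,open('V.pkl','wb'))
A,B=[cv2.imread(f'pics/w{i}.png') for i in (0,1)]
cv2.imwrite('pics/w01.png',cv2.resize(np.hstack([A,B]),(800,300)))
print(observe()['time'],observe()['wrist_force'])
```

```text
0 hook_shoulder [([148, 346], 0.91), ([214, 156], 0.82), ([276, 458], 0.58), ([3, 255], 0.53), ([310, 327], 0.46)]
0 basket_grip [([153, 286], 0.83)]
0 basket_eye [([154, 286], 0.74)]
0 hook [([212, 159], 0.89), ([2, 254], 0.78), ([147, 341], 0.76), ([272, 456], 0.56)]
pred grip [302.34934218 174.29537844] tip [305.79963957 165.74028671] foot [292.31269848 155.40105766]
[0.52182379 0.35761243 0.54224798] [297.31863964   0.         252.58688965]
1 hook_shoulder [([214, 126], 0.95), ([274, 440], 0.95), ([147, 316], 0.59), ([2, 216], 0.56)]
1 basket_grip [([145, 247], 0.65)]
1 basket_eye [([146, 246], 0.58)]
1 hook [([148, 316], 0.89), ([213, 134], 0.73), ([271, 439], 0.72), ([3, 216], 0.71), ([310, 318], 0.68)]
pred grip [245.30966714 173.98628756] tip [253.78466118 165.36309522] foot [248.61124761 155.15135073]
[0.57627334 0.33263052 0.54299234] [297.31863964   0.         252.58688965]
4.25 [ 0.51759259 -0.01908801  0.04884359]
```

View pics/w01.png

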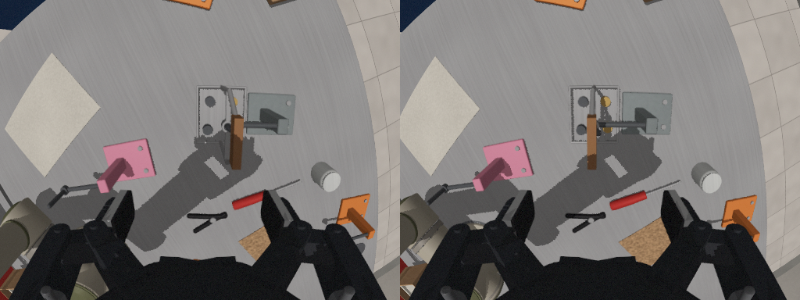

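The wrist views show the basket grip near orig (row 180, col 303) in view 1 and (180, 246) in view 2. The grey hook's arm runs right from it. I'll enlarge to refine.

Run:
```python
import cv2,numpy as np
A,B=[cv2.imread(f'pics/w{i}.png') for i in (0,1)]
a=A[105:220,250:350];b=B[105:220,205:305]
cv2.imwrite('pics/crop2.png',cv2.resize(np.hstack([a,b]),None,fx=4,fy=4,interpolation=cv2.INTER_CUBIC))
```

```text
(no output)
```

View pics/crop2.png

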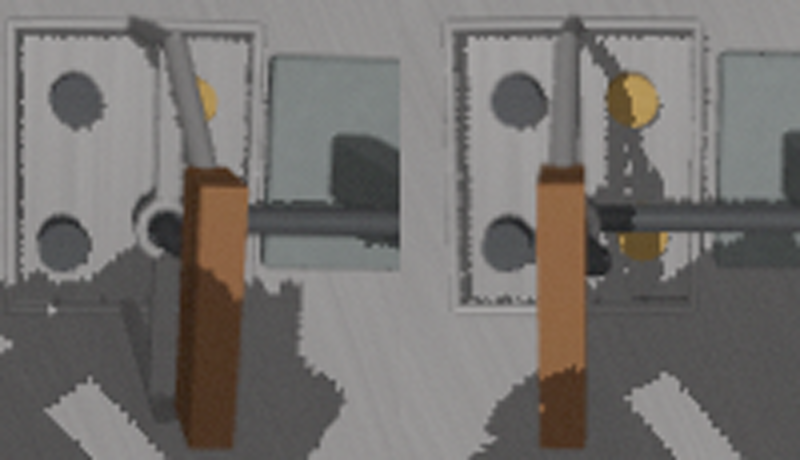

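Run:
```python
from h import *
import pickle
V=pickle.load(open('V.pkl','rb'))
c=lambda i,x,y:((x-(400 if i else 0))/4+(205 if i else 250),105+y/4)
def t(p,q): return tri2([ray(V[0],c(0,*p)),ray(V[1],c(1,*q))]).round(4)
print('top',t((217,316),(562,315)))
fa,fb=t((224,184),(562,181)),t((211,448),(562,448)); print('ends',fa,fb,np.linalg.norm(fa-fb),np.degrees(np.arctan2(*(fa-fb)[[1,0]])))
def pl(i,p,z): C,d=ray(V[i],c(i,*p)); return (C+d*(z-C[2])/d[2]).round(4)
print('top@.257',pl(0,(217,316),.257),pl(1,(562,315),.257))
print('ends@.257',pl(1,(562,181),.257),pl(1,(562,448),.257))
print('eye@.152',pl(0,(160,228),.152)); print('arm axis@.14',pl(1,(640,217),.14),pl(1,(790,217),.14),pl(0,(390,222),.14))
print('tip cand@.211',pl(1,(597,262),.211),pl(1,(597,215),.211))
```

```text
top [0.5334 0.2554 0.2539]
ends [0.5479 0.2866 0.2537] [0.5188 0.2235 0.2577] 0.06960186779102989 65.24213627641177
top@.257 [0.5333 0.2565 0.257 ] [0.5339 0.2562 0.257 ]
ends@.257 [0.5483 0.2873 0.257 ] [0.5186 0.2232 0.257 ]
eye@.152 [0.5312 0.2563 0.152 ]
arm axis@.14 [0.5561 0.246  0.14  ] [0.6041 0.2246 0.14  ] [0.6091 0.2216 0.14  ]
tip cand@.211 [0.543  0.2542 0.211 ] [0.5487 0.2669 0.211 ]
```

Grip measured at (0.5336, 0.2563), top at about 0.255, yaw 65.2°, length 69.6 mm (70 expected), so it fits. The prong appears to be bent mostly towards hook +x. Next is the grasp.

```bash
cat >> h.py <<'E'
A0=np.radians(65.2); hx=np.array([np.sin(A0),-np.cos(A0),0]); hy=np.array([np.cos(A0),np.sin(A0),0])
def hf(o=None):
    o=o or observe(); f=o['wrist_force'];m=o['moment']; return np.round([f@hx,f@hy,f[2],m@hx,m@hy,m[2]],2)
E
python3 - <<'E'
from h import *
g=np.array([.5336,.2563,0])
movep(g+[0,0,.33],rv(A0)); dwell(.2); print(hf())
print(movel(g+[0,0,.226],rate=.08,max_force=4)); dwell(.2); print('down',observe()['tool_pos'],hf())
for o in (.4,.28,.22,.19,.17):
    move_gripper(o,20); dwell(.15); s=observe(); print(o,round(s['opening'],3),s['grip_force'],hf(s))
    if abs(hf(s)[:2]).max()>1.5 or np.max(s['grip_force'])>2: break
print(s['time'])
E
```

```text
[ 0.35  0.14  0.19  0.04  0.04 -0.03]
False
down [0.53366756 0.25632657 0.22627597] [ 0.12  0.15 -0.32 -0.01  0.01  0.05]
0.4 0.403 0.0 [ 0.17 -0.64 -0.43  0.03  0.01  0.01]
0.28 0.282 0.0 [ 0.32 -0.45 -0.57 -0.02  0.01  0.03]
0.22 0.216 0.0 [-0.74 -0.18 -0.16 -0.07 -0.04  0.01]
0.19 0.188 0.0 [-0.04  0.08 -0.37 -0.01 -0.03 -0.02]
0.17 0.169 0.0 [ 0.01  0.69  0.08  0.06  0.07 -0.02]
8.7083
```

Run:
```python
from h import *
for o in (.155,.148):
    move_gripper(o,20); dwell(.2); s=observe(); print(o,round(s['opening'],3),s['grip_force'],hf(s))
move_gripper(0,20)
for _ in range(4):
    dwell(.15); s=observe(); print(round(s['opening'],3),s['grip_force'],hf(s))
r=read_camera('wrist'); cv2.imwrite('pics/w2.png',cv2.cvtColor(r['image'],cv2.COLOR_RGB2BGR)); print(s['time'])
```

```text
0.155 0.157 0.0 [ 0.21 -0.01 -0.19 -0.   -0.01 -0.  ]
0.148 0.15 0.08134201169013977 [-0.34  0.28 -0.55 -0.04 -0.03 -0.  ]
0.138 22.192324697971344 [ 0.3   0.76 -0.72  0.03 -0.16  0.03]
0.136 22.211007177829742 [ 0.16  0.13  0.19  0.04 -0.21 -0.07]
0.136 22.231468856334686 [ 0.58  0.05  1.04 -0.06 -0.22  0.01]
0.135 22.251242995262146 [ 1.42 -0.52  0.23 -0.02 -0.22 -0.01]
10.3583
```

```bash
cat >> h.py <<'E'
def sense(n=8):
    L=[]
    for _ in range(n):
        dwell(.02); L.append(hf())
    return np.mean(L,0).round(3)
E
python3 - <<'E'
from h import *
print('0',sense())
p=np.array(observe()['tool_pos']); p0=p.copy(); np.save('p0.npy',p0)
for dx,dz in [(.0007,0),(.0007,0),(.0,.002),(0,.002),(0,.002)]:
    p=p+dx*hx+[0,0,dz]; st=movel(p,rate=.02,max_force=6); print(dx,dz,st,sense())
np.save('p.npy',p); print(observe()['time'],observe()['tool_pos']-p)
E
```

```text
0 [ 0.902  0.005  0.921 -0.024 -0.248  0.009]
0.0007 0 False [-1.761  0.143  2.36   0.021  0.429 -0.015]
0.0007 0 False [-3.905e+00  2.300e-01  3.130e+00  2.900e-02  9.540e-01  1.000e-03]
0.0 0.002 False [ 0.026  0.021 -3.24  -0.021  0.    -0.016]
0 0.002 False [-1.440e-01  3.690e-01 -3.067e+00 -1.000e-03 -1.000e-02  1.000e-02]
0 0.002 False [ 0.045 -0.328 -3.264 -0.008 -0.01   0.008]
12.4583 [-1.48798445e-05 -3.30476091e-06 -3.12894770e-05]
```

The basket is free of the shoulder: weight is about 3.2 N, side force about 0, and lateral stiffness about 3.5 N/mm. Now the compliant lift.

Run:
```python
from h import *
p=np.load('p.npy'); p0=np.load('p0.npy'); k=0
while p[2]-p0[2]<.080:
    p=p+[0,0,.0015]; st=movel(p,rate=.03,max_force=5); s=sense(5); fx,fy=s[:2]
    if k%3==0 or st or abs(fx)>3: print(st,((p-p0)@np.c_[hx,hy,[0,0,1]]*1e3).round(1),s)
    k+=1
    if st or np.hypot(fx,fy)>5 or abs(s[2]+3.2)>3: print('STOP',s); break
    d=lambda f,g,c:np.clip(g*np.sign(f)*max(abs(f)-.35,0),-c,c)*1e-3
    p=p+d(fx,.3,.6)*hx+d(fy,.5,.5)*hy
np.save('p.npy',p); print(observe()['time'],observe()['tool_pos']-p)
```

```text
False [1.4 0.  7.5] [ 8.000e-03 -1.360e-01 -3.472e+00 -4.000e-03  2.000e-03 -6.000e-03]
False [ 1.4  0.  12. ] [ 0.006  0.056 -3.464 -0.014 -0.014  0.012]
False [ 1.4  0.  16.5] [-0.234  0.05  -2.872  0.008 -0.014  0.018]
False [ 1.4  0.1 21. ] [ 0.126 -0.26  -2.856 -0.016  0.006  0.018]
False [ 1.4  0.1 25.5] [-1.800e-02 -1.120e-01 -3.278e+00  2.000e-03  0.000e+00  2.000e-02]
False [ 1.6  0.2 30. ] [ 1.442e+00  5.500e-01 -3.332e+00  1.420e-01 -3.220e-01 -2.000e-03]
False [ 2.6  0.6 34.5] [ 1.436  0.448 -3.288  0.104 -0.352  0.022]
False [ 3.3  0.9 39. ] [ 1.576  0.374 -3.612  0.09  -0.386 -0.012]
False [ 4.2  1.1 43.5] [ 1.47   0.292 -2.91   0.156 -0.33  -0.016]
False [ 5.2  1.3 48. ] [ 1.032  0.542 -3.188  0.158 -0.286  0.004]
False [ 6.   1.6 52.5] [ 1.394  0.712 -3.274  0.164 -0.354  0.01 ]
False [ 6.6  1.9 57. ] [ 0.698  0.442 -2.968  0.096 -0.132 -0.018]
False [ 6.7  2.1 61.5] [-0.144  0.036 -2.734  0.01  -0.018  0.028]
False [ 6.8  2.1 66. ] [-0.328  0.082 -3.212 -0.008 -0.016  0.014]
False [ 6.8  2.1 70.5] [ 1.280e-01  2.460e-01 -2.686e+00  0.000e+00 -4.000e-03  2.000e-03]
False [ 6.8  2.1 75. ] [-1.16e-01 -1.38e-01 -3.33e+00 -1.00e-02 -1.00e-02  2.00e-03]
False [ 6.8  2.1 79.5] [ 4.340e-01  2.580e-01 -3.152e+00  1.600e-02  1.800e-02 -2.000e-03]
29.125 [-1.20395566e-05  1.23979533e-05  1.26815101e-05]
```

The eye followed the bend (about 6.8 mm in x, 2.1 mm in y) with at most about 1.6 N and is now free. I'll draw it out under a force guard, checking the pink hook's position first.

Run:
```python
from h import *
print('pink prong',plane('scene',(213,150),.21),tri((214,165),(151,212)),'col',tri((232,173),(190,203)),'base',plane('scene',(237,201),.01))
p=np.load('p.npy')
st=movel(p-.1*hx,rate=.08,max_force=3); s=observe(); print(st,s['tool_pos'],sense())
if not st:
    movel(p-.1*hx+[0,0,.03],rate=.1)
    r=read_camera('side'); cv2.imwrite('pics/s2.png',cv2.cvtColor(r['image'],cv2.COLOR_RGB2BGR)); print(observe()['tool_pos'])
print(observe()['time'])
```

```text
pink prong [0.17715344 0.25544574] [0.15519166 0.27605322 0.11684723] col [0.26523127 0.25098789 0.14653242] base [0.29016703 0.23403427]
False [0.45031399 0.29712611 0.30692623] [-0.009 -0.011 -2.994 -0.01  -0.    -0.003]
[0.44975673 0.29722508 0.33632354]
31.1583
```

View pics/s2.png

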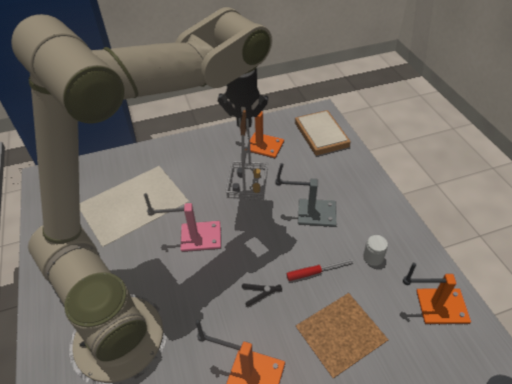

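The basket is off the hook and upright at side (180, 247), and nothing else has moved. I'll carry it round at a safe height, align it with the mat and lower it by feel.

Run:
```python
from h import *
a=np.radians(102); z=.40
movel([.44,.297,z],rate=.12); movel([.43,.08,z],rate=.15)
movel([.545,-.189,z],rv(a),rate=.12); dwell(.3); print(observe()['time'],sense())
movel([.545,-.189,.24],rate=.1); dwell(.4); print(sense())
st=movel([.545,-.189,.212],rate=.012,max_force=2.0); o=observe(); print(st,o['tool_pos'],sense(),o['time'])
r=read_camera('side'); cv2.imwrite('pics/s3.png',cv2.cvtColor(r['image'],cv2.COLOR_RGB2BGR))
r=read_camera('scene'); cv2.imwrite('pics/c3.png',cv2.cvtColor(r['image'],cv2.COLOR_RGB2BGR))
A=cv2.imread('pics/s3.png')[130:384,230:490];B=cv2.imread('pics/c3.png')[130:384,110:370]
cv2.imwrite('pics/m3.png',cv2.resize(np.hstack([A,B]),None,fx=1.5,fy=1.5))
```

```text
36.3333 [-1.590e-01  3.000e-03 -3.164e+00 -9.000e-03  2.000e-02 -4.000e-03]
[-0.108 -0.22  -3.208  0.011  0.008 -0.018]
True [ 0.54516864 -0.18897801  0.22006254] [ 5.890e-01  3.790e-01  5.944e+00  4.900e-02 -0.000e+00  4.000e-03] 40.2833
```

View pics/m3.png

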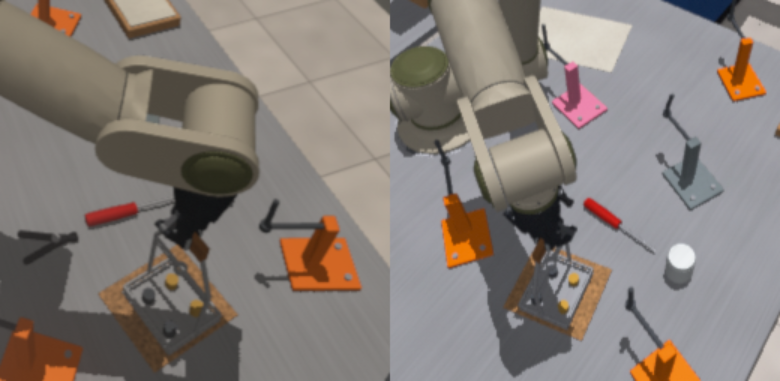

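The basket stands on the mat, centred at about (300, 170) in the left panel, with contact at the expected height of 0.2201. I'll ease the preload, release, rise and check.

Run:
```python
from h import *
p=np.array(observe()['tool_pos'])
for _ in range(6):
    s=sense()
    if s[2]<0: break
    p=p+[0,0,.0003]; movel(p,rate=.01)
print(p[2],s)
move_gripper(.3); move_gripper(1.0); dwell(.2); print(sense())
movel(p+[0,0,.16],rate=.08); movel([.42,.05,.42],rate=.2); dwell(.3)
for c in ('side','scene'):
    r=read_camera(c); cv2.imwrite(f'pics/{c}4.png',cv2.cvtColor(r['image'],cv2.COLOR_RGB2BGR))
A=cv2.imread('pics/side4.png')[130:384,230:490];B=cv2.imread('pics/scene4.png')[130:384,110:370]
cv2.imwrite('pics/m4.png',cv2.resize(np.hstack([A,B]),None,fx=1.5,fy=1.5)); print(observe()['time'])
```

```text
0.22036238356080284 [-0.507  0.361 -0.156 -0.006  0.099 -0.008]
[ 0.225 -0.305  0.003  0.004 -0.012 -0.018]
46.4
```

View pics/m4.png

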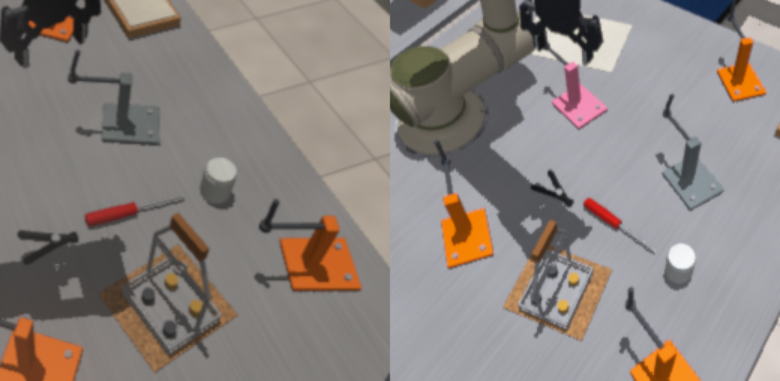

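The basket stands upright, centred on the cork mat (left panel about (305, 172)). The tin, screwdriver and clamp are where they were, and the gripper is clear.

```bash
python3 -c "
from rig import *
print(hand_in())"
```

```text
the job is handed in; nothing more can be done
None
```

The basket is off the hook and standing upright in the middle of the cork mat, with the tin, screwdriver and clamp untouched; I handed the job in after about 46 s, and the system gave no verdict back.

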